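# Close up the heel row in the gluing jig

## Task

Push the row of four heel blocks along the rail of the gluing jig, as one train, until the first block is hard against the end stop and no gaps are left. Then swing the steel retaining bar (the one with the black knob) across the rail behind the row, as far as it goes. Only push: do not pick anything up, and leave the other things on the bench where they are.

Things in the scene. Friction and masses are not known exactly. Their poses are not given: they have to be found in the camera images.
- jig: Gluing jig, fixed: base plate 124 wide, 12 thick; two steel guide bars (tops 20 mm above the bench) leave a channel 55 mm wide, open at the rear; steel end stop 34 mm high in front. Origin: bench level, on the rail's centre line. x runs along the rail to the stop, face at x=116 mm; channel floor z=12; plate x=-250..160. A row fully home fills x=-100..116; it starts 40 to 100 mm short of that.
- heel1: First block of the row, nearest the end stop. Cork heel block with thin dark base, D-shaped from above: 54 mm long along its x, 52 wide, 28 high, about 45 g; round back (radius 26 mm) at +x, towards the stop, flat breast face at -x. Origin: middle of its underside, on the channel floor; its x lies along the jig's x.
- heel2: Second block of the row, just like heel1.
- heel3: Third block of the row, just like heel1.
- heel4: Last block of the row, just like heel1; its flat breast face, 27 mm behind its origin, is the free rear end of the row. All blocks stick up 20 mm above the guide bars.
- keeper (a joint): Angle of the retaining bar on its upright pivot, rad, growing clockwise seen from above. 0: parallel to the rail, pointing away from the end stop. Negative: pointing outwards, clear of the rail (starts -0.55 to -0.2). 1.571, end of travel: straight across, 4 mm behind a row that is home. Light friction (about 0.5 N at the knob); stays where left.
- keeper_pivot (a point): Pivot of the retaining bar, 26 mm above the bench, at x = -111, y = -48 mm in the jig's frame.
- keeper_knob (a point): Middle of the upright black knob on the retaining bar, 82 mm from the pivot, 52 mm above the bench. Knob 20 mm in diameter, 24 mm high (40 to 64 mm above the bench) on a 10 mm stem. The bar below it is flat steel, 14 mm wide, 8 mm thick, underside 22 mm above the bench, ending 7 mm past the knob's axis.
- spare_heel: A fifth heel block standing on the bench beside the jig, not part of the row; leave it.
- sleeve: Bystander: upright sanding sleeve, 45 mm in diameter, 50 mm high; origin under its centre.
- hammer: Bystander: hammer lying on the bench beyond the jig, 260 mm long along its x.
- glue: Bystander: white glue bottle with blue cap, 56 mm in diameter, 150 mm high, past the end stop; origin under its centre.
- brush: Bystander: brush lying on the near side of the jig, 190 mm long along its x.
- tin: Bystander: open steel tin, 66 mm in diameter, 70 mm high; origin under its centre.
- last: Bystander: wooden shoe last, 200 x 56 mm, 90 mm high, behind the rear end of the jig; origin under its centre.
Things that resemble listed ones, but are neither listed nor needed, are in the scene too. What is shaped like the heel4 but pink or purple is not meant.

How it is judged:
By the outcome, as a careful person would: the job done as asked, in the order asked, and still so for the second after the job is handed in, with the robot touching nothing.
It also fails if it takes over 48 s, if anything falls off the work surface, if the arm or the gripper's body presses on something with over 40 N, if the wrist force passes 120 N, or if a joint passes its speed limit or range.

## Robot

A 6-joint arm with a two-finger parallel gripper is mounted at the origin on the work surface. World frame = base frame: x ahead of the robot, y to its left, z up, the work surface at z = 0. Lengths are in m, angles in rad, forces in N, time in s.
With the tool pointing down it reaches from about 0.35 to 0.975 m from the base axis. Payload 4.9 kg.
Tool frame: the origin (TCP) lies at the very end of the fingers, on their centre line; the grasp point (between the pads) lies 19 mm behind it; x points along the fingers, y is the direction in which the jaws open and shut, and the axes are right-handed (so a half turn about x gives the same grasp; the last joint's range is limited). The gripper opens to 85 mm and grips with 20 to 120 N. Pads are 22 mm wide; open, the fingers measure 114 mm over their backs; the gripper's body (76 mm by 85 mm) begins 54 mm behind the grasp point. The pads swing forward as they close: fully open they stand 13 mm farther back than shut.
Start: joints at [1.036, 0.053, 1.613, -0, 1.476, -0.119], TCP at [0.252, 0.572, 0.231] pointing down, gripper open.
Joint ranges: [-3.01, 3.01], [-1.01, 2.22], [0.06, 2.58], [-1.02, 4.17], [0.09, 2.62], [-3.14, 3.14]. Speed limits (rad/s): [2.57, 2.57, 3.14, 3.14, 3.14, 3.14].

## Interface

Orientations are given as a rotation vector (axis times angle).
In Python, from station import ctrl, get_image, calibration, finish_job, search_frame, cut_out, mark_of gives the robot as it stands. The module is installed in compiled form; this text tells all that it offers.
- The arm moves only by the tool arm_command, never from a script. Its argument "plan" is a list that holds one entry, the list of rows, each a list of 7 numbers: the shift along the tool's x, y, z in m, then the turn, a rotation vector about the tool's x, y, z in degrees, then the finger opening in m, from 0 to 0.0854. A call has 1 to 20 rows; each row shifts and turns the pose as measured when the row begins, along the tool's axes as they then stand; what a row does not reach is not made up. A row lasts 1/12 s, in which the tool goes at most 41.7 mm and 7.16 degrees, less where a joint would pass 70% of its speed; a pose out of reach is approached as far as the arm can. A call with a gripper value outside its range is refused whole. The fingers move at their own pace and stop on an object; "squeeze" is the grip in N (left out, the last holds). Time passes only in rows, so rows that do not move let the fingers close. It gives the time, the measured TCP pose, the force and the opening at its end, in the units of the state.
- ctrl.get_obs(): the state, without advancing time (a new reading comes with each control period).
- get_image(name): name is "scene" or "top" or "wrist"; returns the picture (400x640x3 uint8, red, green, blue); there is no depth.
- calibration(name): a dict with "fx", "fy", "cx", "cy" (pixels), "k1" (the pictures are not rectified: a ray, as slopes to the right and down, at radius r is drawn at 1 + k1 r^2 times it, then the intrinsics apply), "cam_to_world" (4x4, takes a point from camera to world coordinates); the wrist camera has in their place "hand_eye" (4x4, takes a point from camera to tool coordinates, whose origin is the TCP and whose axes are the tool frame's). Camera axes: x right, y down, z forward; pixel columns grow to the right and rows downward; lengths in m; the calibration is good to about 2 mm. A picture is of the moment at which its call begins: read the wrist's pose just before it. calibration takes no time and is no camera call.
- finish_job(): hands the job in, once; it reports no verdict.
Trained networks look in the newest picture that a camera, given by its name, has taken for a name from the list of things; names that differ only in an ending like _2 or _b are one class to them, and where a whole thing is asked for, a point or a joint stands for the part that bears it (a point fixed in the world has none). Each returns a list of dicts, best first, with "conf" (0 to 1); they miss things now and then, are a little off and sometimes report something else, mostly with a low value. They report only what shows in the picture. A call takes as long as a camera call. They do not tell look-alikes from the thing itself.
- search_frame(camera, thing): "at" ([x, y, z] in m, in the coordinates of the camera as it stood for that picture, good to about 4 mm: the middle of the surface that is visible of it).
- cut_out(camera, thing): "mask" (400x640 bool, what is visible of it).
- mark_of(camera, thing): "at" ([x, y, z] in m, in the coordinates of the camera as it stood for that picture, good to about 4 mm: a listed point, or the origin of a listed thing).
The state is a dict: "t": time; "q": joint angles; "dq": joint speeds; "effort": joint torques, N m; "tool_pos": TCP position; "tool_rot": TCP orientation; "contact_force": force on the tool from outside, world axes, zero at the start; "wrist_torque": the same for the moment, N m; "opening": finger opening in m.
Only numpy, scipy, OpenCV 4.12 (cv2) and the standard library are available. Lean on these libraries where they do the work, as an engineer would, in place of code of your own. Each camera call takes 0.05 s, during which the arm holds its last target. There are 200 camera calls.

## Working session

There is one attempt and no reset: what is moved stays moved. The work goes in short steps, Python scripts to look and compute and a tool call to move; the robot and the scene stay as the last step left them, time stands still between calls to the robot, and variables do not carry over. Pictures are saved under pics/ and viewed, about 8 in all and at most 12, crops included, and the job is handed in when it is done.

Besides the shell and the picture viewer there is one more tool, called as name([rows], argument=value, ...), one row to a line, values as JSON. arm_command: Moves the arm, as the interface text tells. Its arguments: {"type":"object","properties":{"plan":{"type":"array","items":{"type":"array","items":{"type":"array","items":{"type":"number"}}}},"squeeze":{"type":"number"}},"required":["plan"]}

```bash
mkdir -p pics; cat > h.py <<'E'
import numpy as np, cv2
from station import ctrl,get_image,calibration,search_frame,cut_out,mark_of,finish_job
from scipy.spatial.transform import Rotation as R
def c2w(name):
    c=calibration(name)
    if 'cam_to_world' in c: return c,np.array(c['cam_to_world'])
    o=ctrl.get_obs();T=np.eye(4);T[:3,:3]=R.from_rotvec(o['tool_rot']).as_matrix();T[:3,3]=o['tool_pos']
    return c,T@np.array(c['hand_eye'])
def px2w(name,u,v,z):
    c,T=c2w(name);d=np.array([(u-c['cx'])/c['fx'],(v-c['cy'])/c['fy']]);s=d.copy()
    for _ in range(20): s=d/(1+c['k1']*(s@s))
    r=T[:3,:3]@np.array([*s,1]);p=T[:3,3];return p+r*(z-p[2])/r[2]
def w2px(name,P):
    c,T=c2w(name);q=np.linalg.inv(T)@np.array([*P,1]);s=q[:2]/q[2];s=s*(1+c['k1']*(s@s));return s*[c['fx'],c['fy']]+[c['cx'],c['cy']]
def save(name,f):
    im=get_image(name);cv2.imwrite('pics/'+f,im[:,:,::-1]);return im
def w(name,p): return (c2w(name)[1]@np.array([*p,1]))[:3]
E
python3 - <<'E'
from h import *
np.set_printoptions(precision=4,suppress=True)
save('scene','s0.png');save('top','t0.png')
for n in ['jig','heel1','keeper_pivot','keeper_knob']:
    for d in mark_of('top',n): print(n,round(d['conf'],2),w('top',d['at']),w2px('top',w('top',d['at'])))
o=ctrl.get_obs();print(o['t'],o['tool_pos'],o['tool_rot'],R.from_rotvec(o['tool_rot']).as_matrix())
E
```

```text
jig 0.59 [ 0.5135 -0.0374 -0.0004] [309.852  229.0828]
jig 0.41 [ 0.5106 -0.0471  0.0111] [314.0091 229.717 ]
heel1 0.88 [ 0.5092 -0.049   0.0127] [314.8107 230.2294]
heel1 0.87 [ 0.5061 -0.1044  0.0061] [339.3161 233.4759]
heel1 0.82 [ 0.6476 -0.2835 -0.0011] [416.9186 179.0801]
heel1 0.62 [0.5095 0.008  0.0119] [289.4711 228.7243]
heel1 0.59 [ 0.5075 -0.161   0.013 ] [364.8021 233.7384]
heel1 0.58 [ 0.3751 -0.2189 -0.0014] [388.7049 295.8043]
keeper_pivot 0.71 [ 0.5592 -0.1483  0.0253] [360.3792 209.6533]
keeper_knob 0.55 [ 0.5975 -0.2179  0.0483] [393.5837 192.0725]
0.3 [0.2523 0.5716 0.2309] [ 0.3256  1.5463 -0.3266] [[-0.0004  0.4039  0.9148]
 [-0.0006  0.9148 -0.4039]
 [-1.     -0.0007 -0.0001]]
```

View pics/t0.png

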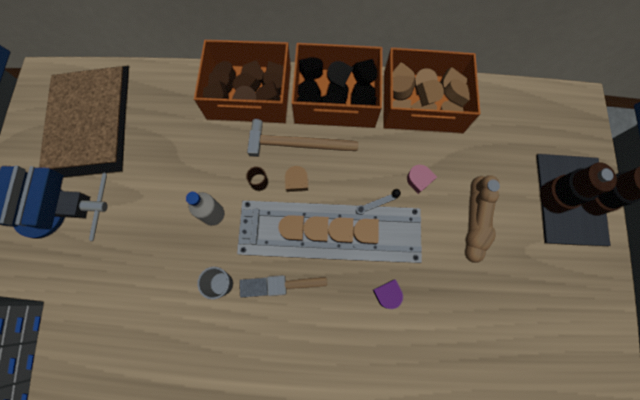

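View pics/s0.png

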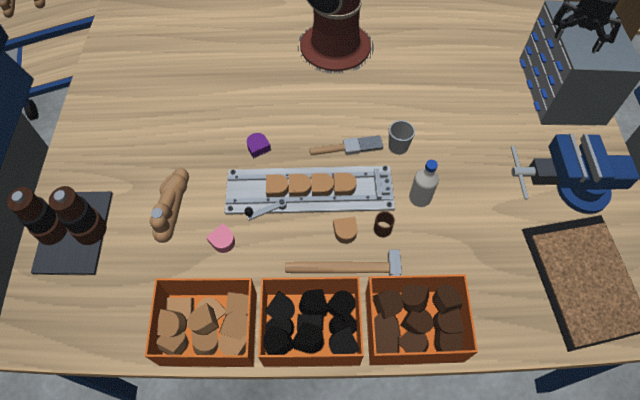

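The top view shows the jig at about (330,230) with cork row blocks at (291,228), (316,229), (341,230) and (367,231). The keeper knob is at (396,193) and its pivot at about (360,209). Possible mix-ups for heel4 are the spare cork heel (297,180), the pink block (422,178) and the purple block (390,295). Possible mix-ups for the knob are the jig's dark corner screws and the black blocks in the bin. The heel4 I want is at (367,231), in the channel.

```bash
cat >> h.py <<'E'
def rows(P1,yaw1,n,g=0.0):
    """rows from current pose to P1 (world) with tool y at yaw1 deg, tool pointing down"""
    o=ctrl.get_obs();P=np.array(o['tool_pos']);M=R.from_rotvec(o['tool_rot']).as_matrix();y0=np.degrees(np.arctan2(M[1,1],M[0,1]))
    d=(np.array(P1)-P)/n;dy=(yaw1-y0)/n
    for i in range(n):
        a=np.radians(y0+i*dy);A=np.array([[0,0,-1],[np.cos(a),np.sin(a),0],[np.sin(a),-np.cos(a),0]])
        print([round(float(v),4) for v in A@d]+[round(float(-dy),2),0,0,g],end=',')
    print()
E
python3 - <<'E'
from h import *
print(np.round(calibration('wrist')['hand_eye'],3),calibration('wrist')['fx'])
rows([0.47,-0.13,0.33],0,20)
E
```

```text
[[-0.    -0.285  0.958 -0.142]
 [ 1.     0.     0.    -0.001]
 [-0.001  0.958  0.285 -0.073]
 [ 0.     0.     0.     1.   ]] 292.68102658416166
[-0.005, -0.0277, 0.0241, 3.31, 0, 0, 0.0],[-0.005, -0.0263, 0.0257, 3.31, 0, 0, 0.0],[-0.005, -0.0247, 0.0272, 3.31, 0, 0, 0.0],[-0.005, -0.0231, 0.0285, 3.31, 0, 0, 0.0],[-0.005, -0.0214, 0.0298, 3.31, 0, 0, 0.0],[-0.005, -0.0197, 0.031, 3.31, 0, 0, 0.0],[-0.005, -0.0179, 0.0321, 3.31, 0, 0, 0.0],[-0.005, -0.016, 0.0331, 3.31, 0, 0, 0.0],[-0.005, -0.014, 0.0339, 3.31, 0, 0, 0.0],[-0.005, -0.0121, 0.0347, 3.31, 0, 0, 0.0],[-0.005, -0.01, 0.0353, 3.31, 0, 0, 0.0],[-0.005, -0.008, 0.0359, 3.31, 0, 0, 0.0],[-0.005, -0.0059, 0.0363, 3.31, 0, 0, 0.0],[-0.005, -0.0038, 0.0365, 3.31, 0, 0, 0.0],[-0.005, -0.0017, 0.0367, 3.31, 0, 0, 0.0],[-0.005, 0.0004, 0.0367, 3.31, 0, 0, 0.0],[-0.005, 0.0026, 0.0366, 3.31, 0, 0, 0.0],[-0.005, 0.0047, 0.0364, 3.31, 0, 0, 0.0],[-0.005, 0.0068, 0.0361, 3.31, 0, 0, 0.0],[-0.005, 0.0088, 0.0356, 3.31, 0, 0, 0.0],
```

arm_command([
  [[-0.005,-0.028,0.024,3.3,0,0,0],[-0.005,-0.026,0.026,3.3,0,0,0],[-0.005,-0.025,0.027,3.3,0,0,0],[-0.005,-0.023,0.0285,3.3,0,0,0],[-0.005,-0.021,0.03,3.3,0,0,0],[-0.005,-0.02,0.031,3.3,0,0,0],[-0.005,-0.018,0.032,3.3,0,0,0],[-0.005,-0.016,0.033,3.3,0,0,0],[-0.005,-0.014,0.034,3.3,0,0,0],[-0.005,-0.012,0.035,3.3,0,0,0],[-0.005,-0.01,0.035,3.3,0,0,0],[-0.005,-0.008,0.036,3.3,0,0,0],[-0.005,-0.006,0.036,3.3,0,0,0],[-0.005,-0.004,0.0365,3.3,0,0,0],[-0.005,-0.002,0.0367,3.3,0,0,0],[-0.005,0,0.0367,3.3,0,0,0],[-0.005,0.0026,0.0366,3.3,0,0,0],[-0.005,0.0047,0.0364,3.3,0,0,0],[-0.005,0.0068,0.036,3.3,0,0,0],[-0.005,0.009,0.0356,3.3,0,0,0]],
])

```text
t: 1.97
tool_pos: [0.4576, -0.1617, 0.3356]
tool_rot: [1.24, 1.18, -1.235]
contact_force: [1.2, 0.2, 0.8]
opening: 0.0002
```

arm_command([
  [[0,0,0,0,0,0,0],[0,0,0,0,0,0,0]],
])

```text
t: 2.13
tool_pos: [0.4582, -0.1684, 0.3361]
tool_rot: [1.247, 1.173, -1.244]
contact_force: [-0.4, 0.1, -0.4]
opening: 0.0002
```

```bash
python3 - <<'E'
from h import *
np.set_printoptions(precision=4,suppress=True)
im=save('wrist','w0.png')
for n in ['jig','heel1','keeper_knob','keeper_pivot']:
    for d in mark_of('wrist',n): print(n,round(d['conf'],2),w('wrist',d['at']),w2px('wrist',w('wrist',d['at'])))
o=ctrl.get_obs();print(o['t'],o['tool_pos'],R.from_rotvec(o['tool_rot']).as_matrix(),o['contact_force'])
E
```

```text
jig 0.79 [ 0.5086 -0.0382 -0.0024] [347.3608  72.1814]
heel1 0.95 [0.5067 0.0057 0.0128] [346.6194  37.8139]
heel1 0.93 [ 0.647  -0.2815 -0.0015] [429.4558 219.4481]
heel1 0.92 [ 0.3748 -0.2107 -0.0022] [270.289  187.6786]
heel1 0.89 [ 0.5144 -0.156   0.0135] [353.6693 152.259 ]
heel1 0.79 [ 0.5086 -0.0488  0.0138] [348.7396  79.1706]
heel1 0.73 [ 0.5124 -0.0999  0.0079] [351.4437 115.2258]
heel1 0.19 [ 0.7183 -0.005  -0.0035] [489.025   41.0209]
keeper_knob 0.87 [ 0.5953 -0.2192  0.049 ] [410.0529 194.589 ]
keeper_pivot 0.81 [ 0.5616 -0.1481  0.026 ] [385.3412 146.9563]
2.3833 [ 0.4581 -0.1657  0.336 ] [[ 0.0092  0.9988 -0.0472]
 [-0.0067 -0.0471 -0.9989]
 [-0.9999  0.0095  0.0063]] [-0.2158 -0.0007  1.282 ]
```

View pics/w0.png

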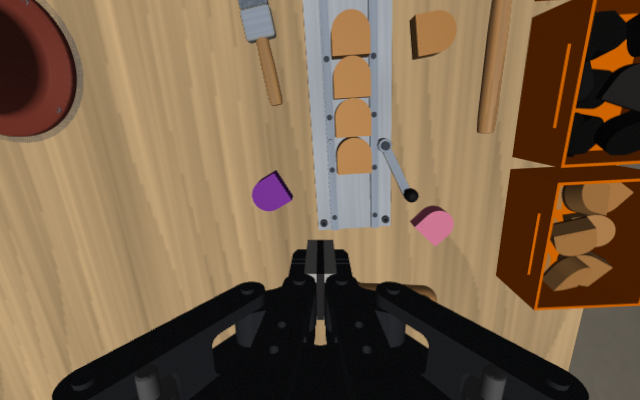

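The wrist view shows the row in the channel, with heel4 the last at (354,155) and its breast face at row 173. The knob is at (411,195) and the pivot at (385,146). Pink (433,224) and purple (271,191) stand outside the jig. I'll check a close crop.

```bash
python3 - <<'E'
import cv2
im=cv2.imread('pics/w0.png')[90:240,290:450];cv2.imwrite('pics/w0c.png',cv2.resize(im,None,fx=4,fy=4,interpolation=cv2.INTER_CUBIC))
E
```

```text
(no output)
```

View pics/w0c.png

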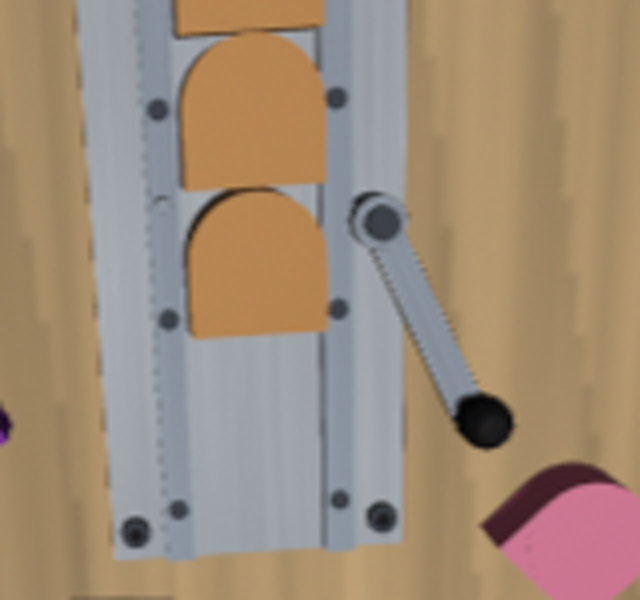

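```bash
python3 - <<'E'
from h import *
np.set_printoptions(precision=4,suppress=True)
for n,u,v,z in [('cornL',115,560,.012),('cornR',403,543,.012),('L',77,0,.012),('R',408,0,.012),('gL',192,555,.02),('gR',323,548,.02),('h4L',192,338,.04),('h4R',327,328,.04),('h3L',185,190,.04),('knob',485,420,.064),('piv',381,222,.033)]:
    print(n,px2w('wrist',290+u/4,90+v/4,z))
for t,pts in [('top',[('cL',240,202),('cR',421,209)])]: pass
rows([0.515,-0.235,0.12],3,7)
E
```

```text
cornL [ 0.4531 -0.2854  0.012 ]
cornR [ 0.5765 -0.2838  0.012 ]
L [ 0.4497 -0.0603  0.012 ]
R [ 0.5731 -0.066   0.012 ]
gL [ 0.4857 -0.2815  0.02  ]
gR [ 0.5409 -0.2811  0.02  ]
h4L [ 0.4871 -0.1844  0.04  ]
h4R [ 0.5385 -0.1831  0.04  ]
h3L [ 0.4861 -0.1292  0.04  ]
knob [ 0.5925 -0.2153  0.064 ]
piv [ 0.5599 -0.145   0.033 ]
[0.0309, 0.0086, 0.0095, -0.81, 0, 0, 0.0],[0.0309, 0.0084, 0.0096, -0.81, 0, 0, 0.0],[0.0309, 0.0083, 0.0097, -0.81, 0, 0, 0.0],[0.0309, 0.0082, 0.0099, -0.81, 0, 0, 0.0],[0.0309, 0.008, 0.01, -0.81, 0, 0, 0.0],[0.0309, 0.0079, 0.0101, -0.81, 0, 0, 0.0],[0.0309, 0.0077, 0.0102, -0.81, 0, 0, 0.0],
```

Jig fit: rail yaw is about 90.9°, the origin about (0.511,-0.035), and the predicted pivot matches the seen one to 1 mm. heel4's rear face is at y=-0.184 and home is about -0.135, so the push is about 49 mm.

arm_command([
  [[0.03,0.0085,0.0095,-0.6,0,0,0],[0.03,0.0085,0.0095,-0.6,0,0,0],[0.03,0.0085,0.0095,-0.6,0,0,0],[0.03,0.008,0.01,-0.6,0,0,0],[0.03,0.008,0.01,-0.6,0,0,0],[0.03,0.008,0.01,-0.6,0,0,0],[0.02,0.006,0.008,0,0,0,0],[0,0,0,0,0,0,0]],
])

```text
t: 3.05
tool_pos: [0.5216, -0.2269, 0.1368]
tool_rot: [1.182, 1.201, -1.17]
contact_force: [-1.3, 0.8, 0.5]
opening: 0.0
```

```bash
python3 - <<'E'
from h import *
o=ctrl.get_obs();print(np.round(o['tool_pos'],4),np.round(R.from_rotvec(o['tool_rot']).as_matrix(),4))
rows([0.514,-0.228,0.022],1,5)
E
```

```text
[ 0.5216 -0.2269  0.1368] [[ 0.0233  0.999   0.0381]
 [-0.0124  0.0384 -0.9992]
 [-0.9997  0.0228  0.0133]]
[0.023, -0.0015, 0.0002, 0.24, 0, 0, 0.0],[0.023, -0.0015, 0.0002, 0.24, 0, 0, 0.0],[0.023, -0.0015, 0.0002, 0.24, 0, 0, 0.0],[0.023, -0.0015, 0.0002, 0.24, 0, 0, 0.0],[0.023, -0.0015, 0.0002, 0.24, 0, 0, 0.0],
```

arm_command([
  [[0.023,-0.002,0,0.3,0.7,-1.3,0],[0.023,-0.002,0,0.3,0,0,0],[0.023,-0.001,0,0.3,0,0,0],[0.022,-0.001,0,0,0,0,0],[0.021,-0.001,0,0,0,0,0],[0,0,0,0,0,0,0]],
])

```text
t: 3.55
tool_pos: [0.5188, -0.2216, 0.0284]
tool_rot: [1.186, 1.217, -1.182]
contact_force: [-1.1, -0.4, -0.7]
opening: 0.0001
```

```bash
python3 - <<'E'
from h import *
o=ctrl.get_obs();print(np.round(o['tool_pos'],4),np.round(R.from_rotvec(o['tool_rot']).as_matrix(),4),o['contact_force'])
E
```

```text
[ 0.5188 -0.2216  0.0284] [[ 0.0066  0.9995  0.0321]
 [-0.0036  0.0322 -0.9995]
 [-1.      0.0065  0.0038]] [-1.13104272 -0.43604166 -0.68376198]
```

arm_command([
  [[0.003,-0.003,0,0.3,0,0,0],[0.003,-0.002,0,0.3,0,0,0],[0,0,-0.005,0.2,0,0,0],[0,0,-0.005,0.2,0,0,0],[0,0,-0.005,0,0,0,0],[0,0,-0.004,0,0,0,0],[0,0,-0.004,0,0,0,0],[0,0,-0.004,0,0,0,0],[0,0,-0.004,0,0,0,0],[0,0,-0.004,0,0,0,0],[0,0,-0.004,0,0,0,0],[0,0,-0.004,0,0,0,0],[0,0,-0.004,0,0,0,0],[0,0,-0.004,0,0,0,0],[0,0,-0.004,0,0,0,0]],
])

```text
t: 4.8
tool_pos: [0.5182, -0.1627, 0.0323]
tool_rot: [1.197, 1.193, -1.189]
contact_force: [-0.1, -0.4, -0.5]
opening: -0.0001
```

arm_command([
  [[0.005,-0.003,0.006,0,0,0,0],[0.005,-0.003,0,0,0,0,0],[0.003,-0.002,0,0,0,0,0],[0,0,0,0,0,0,0]],
])

```text
t: 5.13
tool_pos: [0.5095, -0.168, 0.0175]
tool_rot: [1.197, 1.195, -1.188]
contact_force: [0.9, 0.3, -0.6]
opening: 0.0005
```

```bash
python3 - <<'E'
from h import *
save('wrist','w1.png')
o=ctrl.get_obs();print(np.round(o['tool_pos'],4),np.round(R.from_rotvec(o['tool_rot']).as_matrix(),4),o['contact_force'])
E
```

```text
[ 0.5096 -0.168   0.0177] [[ 0.0191  0.9997  0.0171]
 [-0.0109  0.0174 -0.9998]
 [-0.9998  0.0189  0.0112]] [ 0.08618639  0.21378312 -0.79224143]
```

View pics/w1.png

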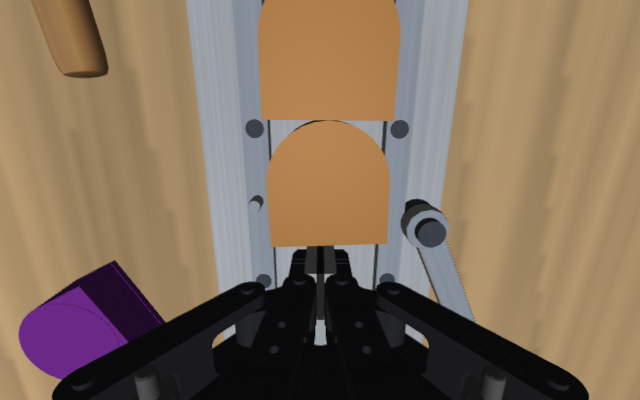

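The wrist view shows heel4 (330,185) in contact with heel3 (no gap at 330,122). The fingers at (321,258) are centred behind the breast face at row 245. I'll keep pushing.

arm_command([
  [[0,0.001,-0.004,0,0,0,0],[0,0,-0.004,0,0,0,0],[0,0,-0.004,0,0,0,0],[0,0,-0.004,0,0,0,0],[0,0,-0.003,0,0,0,0],[0,0,-0.003,0,0,0,0]],
])

```text
t: 5.68
tool_pos: [0.5113, -0.1472, 0.0183]
tool_rot: [1.193, 1.189, -1.189]
contact_force: [-0.2, -16.0, -0.6]
opening: -0.0003
```

arm_command([
  [[0,0,-0.002,0,0,0,0],[0,0,-0.001,0,0,0,0]],
])

```text
t: 5.85
tool_pos: [0.5118, -0.1477, 0.0195]
tool_rot: [1.184, 1.182, -1.191]
contact_force: [-0.2, -3.0, -0.9]
opening: -0.0001
```

```bash
python3 - <<'E'
from h import *
save('top','t1.png')
im=cv2.imread('pics/t1.png')[185:275,225:435];cv2.imwrite('pics/t1c.png',cv2.resize(im,None,fx=3.8,fy=3.8,interpolation=cv2.INTER_CUBIC))
E
```

```text
(no output)
```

View pics/t1c.png

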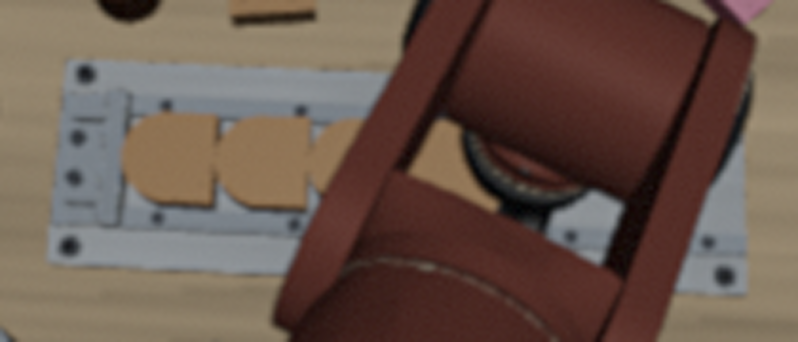

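The top crop shows the first block touching the end stop (125,158) and no gaps between the visible blocks, and the force rose to 16 N where home was predicted. Next I back off, lift, and go to the outer side of the knob.

arm_command([
  [[0,0,0.005,0,0,0,0],[0,0,0.008,0,0,0,0],[0,0,0.008,0,0,0,0],[-0.02,0,0,0,0,0,0],[-0.03,0,0,0,0,0,0],[-0.03,0,0,0,0,0,0],[-0.02,0,0,0,0,0,0],[0,0.02,0.005,-5,0,0,0],[0,0.025,0.01,-5,0,0,0],[0,0.025,0.01,-5,0,0,0],[0,0.025,0.015,-5,0,0,0],[0,0.015,0.01,-5,0,0,0],[0,0,0,0,0,0,0]],
])

```text
t: 6.98
tool_pos: [0.6325, -0.1992, 0.1288]
tool_rot: [0.844, 1.364, -0.854]
contact_force: [-0.7, -0.2, -0.2]
opening: 0.0002
```

```bash
python3 - <<'E'
from h import *
np.set_printoptions(precision=4,suppress=True)
o=ctrl.get_obs();print(o['t'],np.round(o['tool_pos'],4),np.round(R.from_rotvec(o['tool_rot']).as_matrix(),4),o['contact_force'])
save('wrist','w2.png')
for n in ['heel4','keeper_knob','keeper_pivot']:
    for d in mark_of('wrist',n): print(n,round(d['conf'],2),w('wrist',d['at']))
rows([0.627,-0.205,0.045],25,5)
E
```

```text
6.9833 [ 0.6325 -0.1992  0.1288] [[ 0.0242  0.8894  0.4564]
 [-0.0224  0.4569 -0.8892]
 [-0.9995  0.0113  0.031 ]] [-0.7379 -0.249  -0.1734]
heel4 0.98 [ 0.3726 -0.2131 -0.0028]
heel4 0.78 [ 0.5127 -0.1089  0.0128]
heel4 0.23 [ 0.7187 -0.0063 -0.0018]
keeper_knob 0.92 [ 0.5886 -0.222   0.0513]
keeper_knob 0.58 [ 0.5105 -0.107   0.0122]
keeper_pivot 0.61 [ 0.5615 -0.1492  0.024 ]
[0.0165, -0.001, 0.0011, 0.4, 0, 0, 0.0],[0.0165, -0.0009, 0.0011, 0.4, 0, 0, 0.0],[0.0165, -0.0009, 0.0011, 0.4, 0, 0, 0.0],[0.0165, -0.0009, 0.0011, 0.4, 0, 0, 0.0],[0.0165, -0.0009, 0.0011, 0.4, 0, 0, 0.0],
```

View pics/w2.png

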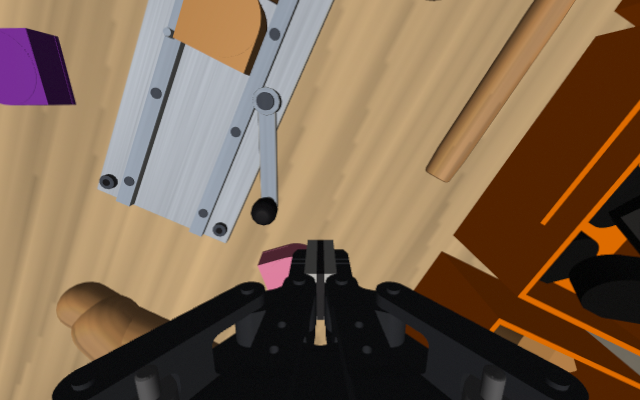

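The knob is at (263,210), with the bar to the pivot at (266,100). The fingers are on its outer side, and heel4 reads y=-0.109 against -0.108 expected for home. I descend and then follow the arc.

arm_command([
  [[0.018,0,0,0.4,1.8,-0.6,0],[0.02,0,0,0.4,0,0,0],[0.02,0,0,0.4,0,0,0],[0.015,0,0,0,0,0,0],[0.005,0,0,0,0,0,0],[0,0,0,0,0,0,0]],
])

```text
t: 7.68
tool_pos: [0.6234, -0.197, 0.0488]
tool_rot: [0.879, 1.392, -0.878]
contact_force: [-0.7, -0.7, 0.3]
opening: 0.0
```

```bash
cat >> h.py <<'E'
PIV=np.array([0.5607,-0.145])
def arc(th0,th1,n,z,lag=0.0245,r=0.082):
    """print waypoint rows for tool centre trailing the knob by lag, theta rad"""
    o=ctrl.get_obs();p=np.array(o['tool_pos']);M=R.from_rotvec(o['tool_rot']).as_matrix();yaw=np.degrees(np.arctan2(M[1,1],M[0,1]))
    print(np.round(p,4),'yaw',round(yaw,1),'x',np.round(M[:,0],3),o['contact_force'].round(1) if hasattr(o['contact_force'],'round') else o['contact_force'])
    b=np.radians(90.87)
    v=p[:2]-PIV;h=np.arctan2(v[1],v[0]);print('tool bearing theta',round(float((b-np.pi-h+np.pi)%(2*np.pi)-np.pi),3),'radius',np.linalg.norm(v))
    for th in np.linspace(th0,th1,n+1)[1:]:
        h=b-np.pi-th; d=np.array([np.cos(h),np.sin(h)]);t=np.array([d[1],-d[0]])  # clockwise tangent
        q=np.array([*(PIV+r*d-lag*t),z]);yt=np.degrees(np.arctan2(-t[1],-t[0]))
        a=np.radians(yaw);A=np.array([[0,0,-1],[np.cos(a),np.sin(a),0],[np.sin(a),-np.cos(a),0]])
        dy=(yt-yaw+180)%360-180
        print(round(float(th),2),np.round(q,4),(A@(q-p)).round(4),round(-dy,1));p=q;yaw=yt
E
python3 -c "
from h import *
arc(-0.5,0.3,5,0.046)"
```

```text
[ 0.6234 -0.197   0.0488] yaw 25.3 x [-0.004  0.004 -1.   ] [-0.7 -0.7  0.3]
tool bearing theta -0.863 radius 0.08149617813261421
-0.34 [ 0.6122 -0.2134  0.046 ] [ 0.0028 -0.0171  0.0099] 5.0
-0.18 [ 0.6006 -0.2207  0.046 ] [ 0.     -0.0134  0.0029] 9.2
-0.02 [ 0.5881 -0.2261  0.046 ] [ 0.     -0.0134  0.0029] 9.2
0.14 [ 0.5748 -0.2294  0.046 ] [ 0.     -0.0134  0.0029] 9.2
0.3 [ 0.5612 -0.2306  0.046 ] [ 0.     -0.0134  0.0029] 9.2
```

arm_command([
  [[0.002,-0.008,0.005,2.5,0,0,0],[0.001,-0.009,0.005,2.5,0,0,0],[0,-0.009,0.002,6,0,0,0],[0,-0.009,0.002,6,0,0,0],[0,-0.009,0.002,6,0,0,0],[0,-0.009,0.002,6,0,0,0]],
])

```text
t: 8.18
tool_pos: [0.5779, -0.2276, 0.0516]
tool_rot: [1.276, 1.166, -1.27]
contact_force: [0.7, -0.4, -0.5]
opening: 0.0003
```

```bash
python3 -c "
from h import *
arc(0.1,0.76,6,0.046)"
```

```text
[ 0.5779 -0.2276  0.0516] yaw -5.0 x [ 0.003  0.002 -1.   ] [ 0.7 -0.4 -0.5]
tool bearing theta -0.19 radius 0.08441167127934389
0.21 [ 0.5689 -0.2302  0.046 ] [ 0.0056 -0.0088  0.0033] 6.2
0.32 [ 0.5595 -0.2306  0.046 ] [ 0.     -0.0091  0.0022] 6.3
0.43 [ 0.5501 -0.2299  0.046 ] [ 0.     -0.0091  0.0022] 6.3
0.54 [ 0.5408 -0.2282  0.046 ] [ 0.     -0.0091  0.0022] 6.3
0.65 [ 0.5318 -0.2256  0.046 ] [ 0.     -0.0091  0.0022] 6.3
0.76 [ 0.5231 -0.2219  0.046 ] [ 0.     -0.0091  0.0022] 6.3
```

arm_command([
  [[0.004,-0.009,0.003,6.3,0,0,0],[0.003,-0.009,0.002,6.3,0,0,0],[0.001,-0.009,0.002,6.3,0,0,0],[0.001,-0.009,0.002,6.3,0,0,0],[0.001,-0.009,0.002,6.3,0,0,0]],
])

```text
t: 8.6
tool_pos: [0.5339, -0.2273, 0.0505]
tool_rot: [1.691, 0.8, -1.666]
contact_force: [0.2, -0.4, 0.5]
opening: 0.0002
```

```bash
python3 -c "
from h import *
arc(0.65,1.2,5,0.046)
save('wrist','w3.png')"
```

```text
[ 0.5339 -0.2273  0.0505] yaw -38.3 x [ 0.018 -0.006 -1.   ] [ 0.2 -0.4  0.5]
tool bearing theta 0.33 radius 0.08651147589202783
0.76 [ 0.5231 -0.2219  0.046 ] [ 0.0045 -0.0118  0.0025] 4.3
0.87 [ 0.5149 -0.2173  0.046 ] [ 0.     -0.0091  0.0022] 6.3
0.98 [ 0.5073 -0.2118  0.046 ] [ 0.     -0.0091  0.0022] 6.3
1.09 [ 0.5002 -0.2056  0.046 ] [ 0.     -0.0091  0.0022] 6.3
1.2 [ 0.494  -0.1986  0.046 ] [ 0.     -0.0091  0.0022] 6.3
```

View pics/w3.png

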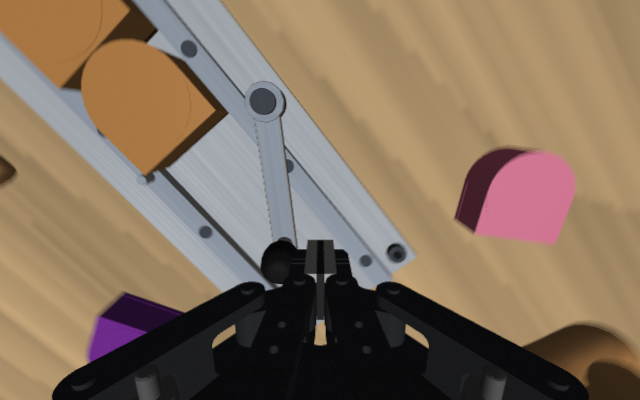

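The bar follows, with the knob at (280,262) against the fingers at (320,258), and the row still looks closed. I continue the arc.

arm_command([
  [[0.004,-0.01,0.002,5,0,0,0],[0.003,-0.009,0.002,6.3,0,0,0],[0.001,-0.009,0.002,6.3,0,0,0],[0.001,-0.009,0.002,6.3,0,0,0],[0.001,-0.009,0.002,6.3,0,0,0]],
])

```text
t: 9.07
tool_pos: [0.4983, -0.2014, 0.0471]
tool_rot: [2.044, 0.344, -1.993]
contact_force: [-0.3, -0.8, -0.2]
opening: 0.0001
```

```bash
python3 -c "
from h import *
arc(1.15,1.58,4,0.046)"
```

```text
[ 0.4983 -0.2014  0.0471] yaw -69.6 x [ 0.028 -0.015 -1.   ] [-0.3 -0.8 -0.2]
tool bearing theta 0.851 radius 0.08408249524450792
1.26 [ 0.491  -0.1946  0.046 ] [ 0.0011 -0.0089  0.0045] 1.6
1.36 [ 0.4861 -0.1869  0.046 ] [ 0.     -0.0089  0.0022] 6.2
1.47 [ 0.482  -0.1786  0.046 ] [ 0.     -0.0089  0.0022] 6.2
1.58 [ 0.4788 -0.17    0.046 ] [ 0.     -0.0089  0.0022] 6.2
```

arm_command([
  [[0.001,-0.009,0.004,3,0,0,0],[0.001,-0.009,0.003,6,0,0,0],[0.001,-0.007,0.002,5,0,0,0],[0.001,-0.004,0.001,4,0,0,0]],
])

```text
t: 9.4
tool_pos: [0.4822, -0.1767, 0.0473]
tool_rot: [2.233, 0.015, -2.155]
contact_force: [-0.9, -0.3, 0.7]
opening: 0.0002
```

```bash
python3 -c "
from h import *
arc(1.5,1.6,2,0.046)"
```

```text
[ 0.4822 -0.1767  0.0473] yaw -88.1 x [ 0.035 -0.02  -0.999] [-0.9 -0.3  0.7]
tool bearing theta 1.202 radius 0.08464073165447768
1.55 [ 0.4796 -0.1724  0.046 ] [ 0.0013 -0.0043  0.0024] -0.1
1.6 [ 0.4784 -0.1683  0.046 ] [ 0.     -0.0041  0.0011] 2.9
```

arm_command([
  [[0.001,-0.004,0.002,0,0,0,0],[0,-0.004,0.001,0,0,0,0],[0,-0.003,0,0,0,0,0],[0,-0.003,0,0,0,0,0]],
])

```text
t: 9.73
tool_pos: [0.4803, -0.1691, 0.0499]
tool_rot: [2.222, 0.007, -2.132]
contact_force: [-0.7, -11.3, -2.8]
opening: -0.0002
```

The force rises to 11 N at the predicted end of travel. I push once more gently, then retreat and lift clear.

arm_command([
  [[0,-0.003,0,0,0,0,0],[0,-0.002,0,0,0,0,0]],
])

```text
t: 9.9
tool_pos: [0.4808, -0.1689, 0.0516]
tool_rot: [2.215, 0.001, -2.12]
contact_force: [-0.4, -5.4, -1.6]
opening: -0.0002
```

arm_command([
  [[0,0.006,0,0,0,0,0],[0,0.012,0,0,0,0,0],[0,0.015,0,0,0,0,0],[-0.02,0.01,0,0,0,0,0],[-0.03,0.02,0,0,0,0,0],[-0.035,0.02,0,0,0,0,0],[-0.035,0.02,0,0,0,0,0],[-0.035,0.02,0,0,0,0,0],[-0.03,0.02,0,0,0,0,0],[0,0.03,0.03,0,0,0,0],[0,0.03,0.02,0,0,0,0],[0,0.03,0.02,0,0,0,0],[0,0.03,0.02,0,0,0,0],[0,0,0,0,0,0,0]],
])

```text
t: 11.07
tool_pos: [0.3971, -0.4451, 0.2604]
tool_rot: [2.202, 0.029, -2.104]
contact_force: [-0.3, 1.0, -1.5]
opening: 0.0001
```

```bash
python3 - <<'E'
from h import *
np.set_printoptions(precision=4,suppress=True)
o=ctrl.get_obs();print(o['t'],o['tool_pos'])
save('top','t2.png');save('scene','s2.png')
a=cv2.imread('pics/t2.png')[170:280,225:435];b=cv2.imread('pics/s2.png')[120:250,215:425]
cv2.imwrite('pics/f.png',np.vstack([cv2.resize(x,(560,int(x.shape[0]*560/210)),interpolation=cv2.INTER_CUBIC) for x in (a,b)])[:600])
for c in ['top','scene']:
  for n in ['heel4','keeper_knob']:
    for d in mark_of(c,n): print(c,n,round(d['conf'],2),w(c,d['at']))
E
```

```text
11.0667 [ 0.3971 -0.4451  0.2604]
top heel4 0.74 [ 0.5066 -0.0583  0.0088]
top heel4 0.73 [0.5049 0.0515 0.0105]
top heel4 0.63 [0.5065 0.0013 0.0139]
top heel4 0.59 [ 0.374  -0.2212  0.0009]
top heel4 0.57 [ 0.5116 -0.1158  0.0133]
top heel4 0.57 [ 0.6487 -0.285  -0.0019]
top keeper_knob 0.87 [ 0.4778 -0.1468  0.0526]
scene heel4 0.96 [ 0.375  -0.2182 -0.0039]
scene heel4 0.89 [0.506  0.0009 0.0113]
scene heel4 0.89 [ 0.5088 -0.0596  0.0111]
scene heel4 0.84 [ 0.5094 -0.1077  0.0096]
scene heel4 0.82 [ 0.6478 -0.2838  0.0018]
scene heel4 0.74 [0.5106 0.0537 0.0137]
scene keeper_knob 0.5 [ 0.4745 -0.1482  0.054 ]
```

View pics/f.png

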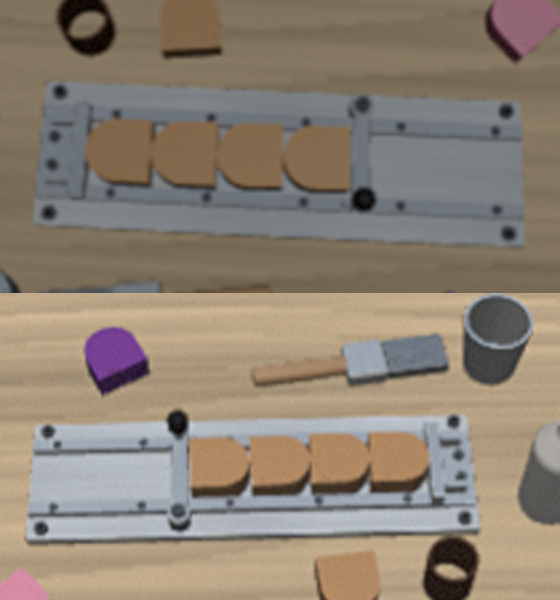

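Both views show the four blocks closed up to the stop and the bar straight across behind heel4, with the knob measured at (0.478,-0.147) against (0.479,-0.146) expected. The neighbouring objects in view look undisturbed.

```bash
python3 -c "
from h import *
print(finish_job())"
```

```text
the job is handed in; nothing more can be done
None
```

I pushed the four-block row about 49 mm along the rail with closed fingers until it was hard against the end stop. Then I swung the retaining bar across by pushing its knob round the arc to its end of travel. The arm backed off and lifted clear, and I handed the job in at about 11 s. No verdict came back.

- **Row:** the push force reached 16 N where home was predicted. The last top and scene pictures show no gaps between the blocks or at the stop. The networks put heel4's origin at y = -0.108 (scene) and -0.116 (top), against -0.108 expected. The top reading is 8 mm off, more than the stated 4 mm accuracy, but the pictures and the contact position support the scene value.
- **Bar:** the force rose to 11 N at the end of travel. The knob reads (0.478, -0.147) in the top view and (0.475, -0.148) in the scene view, against (0.479, -0.146) expected.
- **Other things:** the pink block and the two other loose heel blocks the networks saw read where they were before, within their accuracy. I checked the purple block, brush, tin and sleeve only by eye in the final crops. I did not check the hammer and the shoe last at the end, and only the edge of the glue bottle shows there.

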